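# Release the left-hand clamp knob and take out the grating plate

### The arm

A 6-joint arm with a two-finger parallel gripper is mounted at the origin on a cart in front of the work surface, level with it; the furniture and walls round the work are solid. World frame = base frame: x ahead of the robot, y to its left, z up, the work surface at z = 0. Lengths are in m, angles in rad, forces in N, time in s.
With the tool pointing down it reaches from about 0.325 to 0.775 m from the base axis. Payload 5.5 kg.
Tool frame: the origin (TCP) lies at the very end of the fingers, on their centre line; the grasp point (between the pads) lies bot.grasp_offset behind it (bot.grasp_offset is the distance from the TCP to the grasp point, in m); z points along the fingers, y is the line along which they close (so a half turn about z gives the same grasp; the last joint's range is limited). The gripper opens to 85 mm and grips with 20 to 120 N. Pads are 22 mm wide; open, the fingers measure 114 mm over their backs; the gripper's body (76 mm by 85 mm) begins 54 mm behind the grasp point. The pads swing forward as they close: fully open they stand 13 mm farther back than shut.
Start: joints at [1.175, 0.091, 1.231, -0, 1.82, -0.057], TCP at [0.199, 0.566, 0.231] pointing down, gripper open.
Joint ranges: [-2.87, 2.87], [-0.86, 2.18], [0.17, 2.46], [-1.51, 4.65], [0.06, 2.69], [-2.65, 2.65]. Speed limits (rad/s): [2.57, 2.57, 3.01, 3.14, 3.14, 3.14].

### API

Orientations are given as a 3x3 rotation matrix whose columns are the frame's x, y, z axes.
In Python, from workcell import bot gives the robot as it stands.
- The arm moves only by the tool drive_tool, never from a script. Its argument "deltas" is a list of rows, each a list of 7 numbers: the shift along the world's x, y, z in mm, then the turn, a rotation vector about the world's x, y, z in degrees, then the finger opening in mm, from 0 to 85.4. In form: [[tx, ty, tz, ax, ay, az, grip], ...]. A call has 1 to 8 rows; each row is the pose to reach, as a shift and turn from the pose commanded when the call began; what a row does not reach only later rows make up. A row lasts 1/12 s, in which the tool goes at most 41.7 mm and 7.16 degrees, less where a joint would pass 70% of its speed; a pose out of reach is approached as far as the arm can. A call with a gripper value outside its range is refused whole. The fingers move at their own pace and stop on an object; "force" is the grip in N (left out, the last holds). Time passes only in rows, so rows that repeat a pose let the fingers close. It gives the time, the measured TCP pose, the force, the opening and the grip force at its end, in the units of the state.
- bot.get_state(): the state, without advancing time (a new reading comes with each control period).
- bot.capture(name): name is "side" or "top"; returns a dict with "img" (420x560x3 uint8, blue, green, red), "K" (3x3 intrinsics, pixels), "view" (4x4, takes a point from world to camera coordinates). Camera axes: x right, y down, z forward; pixel columns grow to the right and rows downward; lengths in m; the calibration is good to about 2 mm. A picture is of the moment at which its call begins. There is no depth.
- bot.job_done(): hands the job in; it is judged then, once.
The state is a dict: "clock": time; "joint_pos": joint angles; "joint_velocities": joint speeds; "joint_efforts": joint torques, N m; "position": TCP position; "ee_rot": TCP orientation; "force": force on the tool from outside, world axes, zero at the start; "moment": the same for the moment, N m; "grip_width": opening from 0.0 (shut) to 1.0 (fully open); "grip_force": force on a finger pad.
Only numpy, scipy, OpenCV 4.12 (cv2) and the standard library are available. Lean on these libraries where they do the work, as an engineer would, in place of code of your own. Each camera call takes 0.05 s, during which the arm holds its last target. There are 200 camera calls.

### The job

Take the grating plate out of the bench grater: its clamp knob has a left-hand thread, so loosen it by turning it clockwise (seen from above) until it is fully up against its stop, then lift the slotted plate out of its shallow recess under the knob, draw it off the post and lay it gently flat on the cutting board, leaving the knob up. The grater is light and stands loose on the worktop, so do not shove, drag or twist it out of its place, and do not disturb the tumbler, jigger and tin standing around it.

Things in the scene. Friction and masses are not known exactly. Their poses are not given: they have to be found in the camera images.
- grater: Bench grater: dark wooden foot 170 x 102 mm (x, y), loose on the worktop on rubber feet, about 1.9 kg in all; a sideways push of some 10 N or a twist of some 0.5 N m shifts it. Origin: centre of its underside, z up. Recess in its top: 147 x 79 mm, floor at z = 34 mm, rim all round to z = 39 mm (5 mm deep). The plate is drawn out towards -x, the side facing the robot.
- toe (a point): Point on the grater's foot at worktop level, middle of its front edge, below the tab (x = -85 mm, y = 0 of the grater).
- post (a point): Foot of the fixed steel post, on the recess floor (x = +42 mm, y = 0, z = 34 mm of the grater), axes as the grater's. The post is 12 mm across and rises 56 mm, into the knob. The captive knob cannot come off it.
- knob_top (a point): Centre of the top of the black clamp knob, on the post's axis, turning and rising with it; x along its grip bar, z up. The bar is 46 mm long (x), 14 mm thick (y), 36 mm tall, all below this point; under it sits a round steel flange, 44 mm across, 8 mm thick. At the upper stop this point is 93 mm above the worktop, fully tight 86.3 mm.
- flange (a point): Centre of the underside of the knob's flange, which holds the plate down; 44 mm below knob_top. Left-hand thread: clockwise from above raises the knob 2.6 mm per rad and takes about 0.12 N m. From the start it has 2.1 to 2.6 rad to go clockwise to the upper stop (0 to 0.5 rad back to tight); both stops are hard; where the bar points there varies. At the upper stop it is 7 mm above the plate.
- plate: Steel grating plate, 144 x 76 mm (x, y), 8 mm thick, about 0.22 kg, in the grater's recess with 1.5 mm play, axes as the grater's. Origin: centre of its underside. A slot 18 mm wide, 40 mm deep, open at the rear (+x) edge, holds the post: the plate must rise over 5 mm to pass the rim and go 55 mm towards -x to clear post and knob.
- tab_grip (a point): Grip point of the plate's upright tab, at x = -58 mm, y = 0, z = 32 mm of the plate, axes as the plate's. The tab is 12 mm thick (x), 36 mm wide (y) and reaches from the plate's top (z = 8 mm) to z = 48 mm; pinch it across its thickness (along x) from above.
- board: Dark wooden cutting board, 178 x 280 x 18 mm (x, y, z), fixed to the worktop, empty. Origin at the centre of its underside; its top is 18 mm up.
- tumbler: Brass tumbler, bystander, 67 mm across, 74 mm tall; origin at the centre of its underside.
- jigger: Brass double-cone jigger, bystander, 47 mm across, 86 mm tall; origin at the centre of its underside.
- tin: Small lidded tin, bystander, 62 mm across, 70 mm tall; origin at the centre of its underside.
Not all that is in view belongs to the job. Leave any blue look-alike of the plate alone.

How it is judged:
By the outcome, as a careful person would: the job done as asked, in the order asked, and still so for the second after the job is handed in, with the robot touching nothing.
It also fails if it takes over 72 s, if anything falls off the work surface, if the arm or the gripper's body presses on something with over 40 N, if the wrist force passes 120 N, or if a joint passes its speed limit or range.

## Working session

There is one attempt and no reset: what is moved stays moved. The work goes in short steps, Python scripts to look and compute and a tool call to move; the robot and the scene stay as the last step left them, time stands still between calls to the robot, and variables do not carry over. Pictures are saved under pics/ and viewed, at most 10 in all, crops included, and the job is handed in when it is done.

Besides the shell and the picture viewer there is one more tool, called as name(argument=value, ...), one argument or row to a line, values as JSON. drive_tool: Moves the arm, as the interface text tells. Its arguments: {"type":"object","properties":{"deltas":{"type":"array","items":{"type":"array","items":{"type":"number"}}},"force":{"type":"number"}},"required":["deltas"]}

```bash
ls; mkdir -p pics; python3 - <<'E'
from workcell import bot
import cv2, numpy as np
for n in ("top","side"):
    c=bot.capture(n); cv2.imwrite(f"pics/{n}0.png",c["img"]); np.savez(f"{n}0.npz",**c); print(n,c["K"].tolist(),c["view"].round(4).tolist())
s=bot.get_state(); print(s, bot.grasp_offset)
E
```

```text
pics
top [[447.3371958310343, 0.0, 275.8608693665058], [0.0, 447.3371958310343, 210.4342190879031], [0.0, 0.0, 1.0]] [[0.0045, -1.0, -0.0003, 0.0959], [-0.9864, -0.0043, -0.1642, 0.6073], [0.1642, 0.0011, -0.9864, 1.4276], [0.0, 0.0, 0.0, 1.0]]
side [[520.993379863442, 0.0, 280.21404603647545], [0.0, 520.993379863442, 213.28054771353158], [0.0, 0.0, 1.0]] [[-0.9702, -0.2415, -0.0213, 0.6115], [-0.1233, 0.5673, -0.8142, 0.101], [0.2087, -0.7873, -0.5801, 1.62], [0.0, 0.0, 0.0, 1.0]]
{'clock': 0.1, 'joint_pos': array([ 1.17527710e+00,  9.17888491e-02,  1.23179647e+00,  2.85524532e-06,
        1.81981115e+00, -5.66999282e-02]), 'joint_velocities': array([ 0.00037306, -0.00296421, -0.00352324, -0.00036732, -0.00012346,
        0.00070314]), 'joint_efforts': array([ 2.47012591e-03, -4.60216677e+01, -4.19217360e+01, -7.51437074e-05,
        1.07335814e-02, -3.27467990e-05]), 'position': array([0.19932269, 0.56564336, 0.23024328]), 'ee_rot': array([[-9.43147953e-01,  3.32372460e-01, -6.97541709e-04],
       [ 3.32373175e-01,  9.43146492e-01, -1.66349067e-03],
       [ 1.04985530e-04, -1.80076197e-03, -9.99998373e-01]]), 'force': array([ 0.82124346, -0.19795328,  0.19482343]), 'moment': array([0.00498183, 0.04364524, 0.00908344]), 'grip_force': 0.0, 'grip_width': 1.0012303449014102} 0.0187
```

View pics/top0.png

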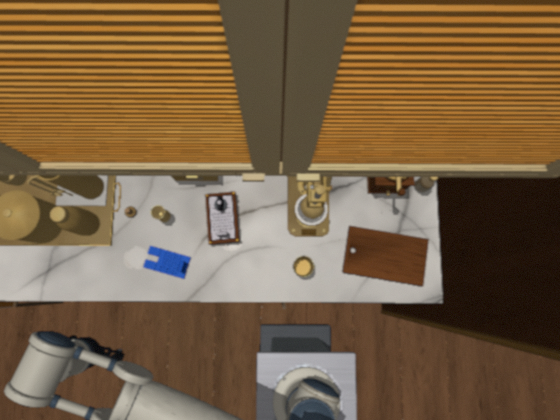

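View pics/side0.png

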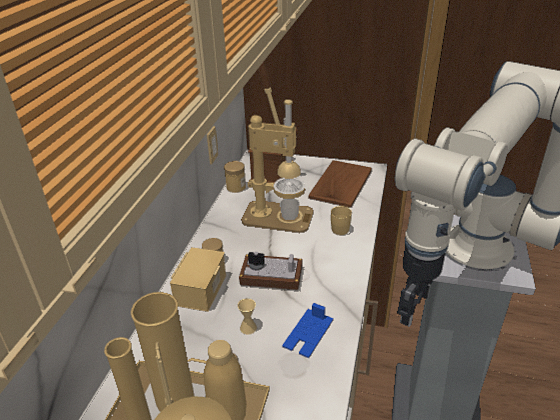

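Top view: grater at (222,218) with its knob at (219,203). The board is at (386,256), tumbler (303,267), jigger (160,214), and a tall juicer/press at (310,200). Candidates for the plate: the steel plate in the grater at (222,220), or the blue look-alike at (167,262), which I rule out. I'll check the choice in one close crop.

```bash
python3 - <<'E'
import cv2, numpy as np
a=cv2.imread("pics/top0.png")[182:256,190:260]; b=cv2.imread("pics/side0.png")[232:302,225:315]
a=cv2.resize(a,None,fx=5,fy=5,interpolation=cv2.INTER_CUBIC); b=cv2.resize(b,None,fx=5,fy=5,interpolation=cv2.INTER_CUBIC)
o=np.zeros((370,800,3),np.uint8); o[:370,:350]=a; o[:350,350:800]=b; cv2.imwrite("pics/crop0.png",o)
E
```

```text
(no output)
```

View pics/crop0.png

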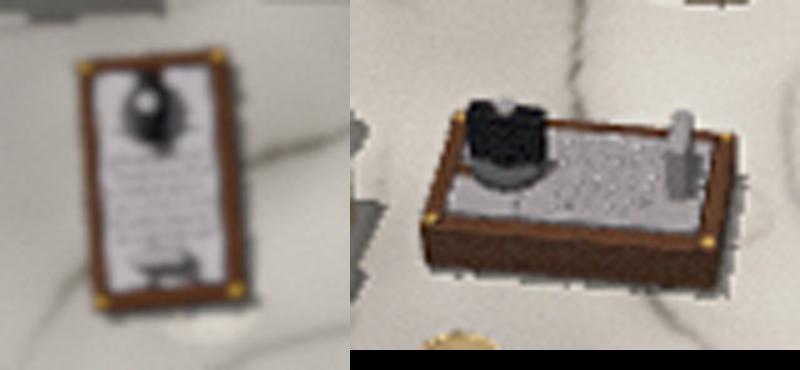

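The crop shows the steel plate in the wooden grater, its four brass studs on the rim, the black knob at top px (219.6,203) and the tab at the front, about (223,235.5). That is the right one. Now I'll measure.

```bash
cat > h.py <<'E'
import numpy as np, cv2
def ray(c,uv):
    R=c["view"][:3,:3]; t=c["view"][:3,3]; d=R.T@np.linalg.solve(c["K"],[uv[0],uv[1],1]); return -R.T@t,d
def onz(c,uv,z):
    o,d=ray(c,uv); return o+d*(z-o[2])/d[2]
def proj(c,p):
    q=c["K"]@(c["view"][:3,:3]@np.asarray(p)+c["view"][:3,3]); return q[:2]/q[2]
def blobs(m,roi,amin=2):
    x0,y0,x1,y1=roi; k=np.zeros_like(m); k[y0:y1,x0:x1]=m[y0:y1,x0:x1]
    n,l,s,ce=cv2.connectedComponentsWithStats(k); return [(s[i,4],ce[i],l==i) for i in range(1,n) if s[i,4]>=amin]
def refine(img,uv,r=4,f=lambda p:np.clip(p[...,2]-p[...,0]-60,0,None)):
    u,v=int(round(uv[0])),int(round(uv[1])); p=img[v-r:v+r+1,u-r:u+r+1].astype(float); w=f(p)
    ys,xs=np.mgrid[v-r:v+r+1,u-r:u+r+1]; return np.array([(w*xs).sum(),(w*ys).sum()])/w.sum()
E
python3 - <<'E'
from h import *
T=np.load("top0.npz");S=np.load("side0.npz")
f=lambda p:np.clip(p[...,1]-80,0,None)*(p[...,2]-p[...,0]>70)
tp=[(190+x/5,182+y/5) for x,y in((86,68),(218,55),(101,302),(236,290))]
sp=[(225+(x-350)/5,232+y/5) for x,y in((460,117),(728,138),(431,217),(708,242))]
for n,c,ps in(("top",T,tp),("side",S,sp)):
    P=np.array([onz(c,refine(c["img"],p,2,f),.039) for p in ps]); print(n,P.round(4).tolist(),"centre",P.mean(0).round(4))
    if n=="top": d=(P[0]+P[1]-P[2]-P[3])
    else: d=(P[0]+P[2]-P[1]-P[3])
    print("yaw deg",np.degrees(np.arctan2(d[1],d[0])),np.linalg.norm(d)/2)
# board
for n,c,roi in(("top",T,(335,215,440,295)),("side",S,(300,150,380,210))):
    h=cv2.cvtColor(c["img"],cv2.COLOR_BGR2HSV); m=((c["img"][...,2].astype(int)-c["img"][...,0]>25)&(h[...,2]<150)).astype(np.uint8)
    b=max(blobs(m,roi),key=lambda x:x[0]); ct=max(cv2.findContours(b[2].astype(np.uint8),0,1)[0],key=cv2.contourArea).reshape(-1,2)
    W=np.array([onz(c,p,.018)[:2] for p in ct],np.float32); r=cv2.minAreaRect(W*1000); print("board",n,r)
# knob black
for n,c,roi in(("top",T,(208,190,232,215)),("side",S,(245,248,268,272))):
    m=(c["img"].max(2)<55).astype(np.uint8)
    b=max(blobs(m,roi),key=lambda x:x[0]); ys,xs=np.nonzero(b[2]); print("knob",n,b[0],b[1],xs.min(),xs.max(),ys.min(),ys.max())
    x0,y0,x1,y1=roi
    print(c["img"][y0:y1,x0:x1].max(2))
E
```

```text
top [[0.66, 0.3315, 0.039], [0.6686, 0.2421, 0.039], [0.5029, 0.3164, 0.039], [0.511, 0.227, 0.039]] centre [0.5856 0.2793 0.039 ]
yaw deg 5.492808702226861 0.15808112951436484
side [[0.6718, 0.2423, 0.039], [0.5142, 0.2259, 0.039], [0.6625, 0.3308, 0.039], [0.505, 0.3149, 0.039]] centre [0.5884 0.2785 0.039 ]
yaw deg 5.840825052755086 0.1583990600384969
board top ((463.1677551269531, -265.54559326171875), (267.69891357421875, 157.94422912597656), 80.54784393310547)
board side ((469.1543273925781, -238.44630432128906), (320.0675964355469, 161.15646362304688), 80.88151550292969)
knob top 52 [220.86538462 204.03846154] 218 223 196 210
[[164 165 164 166 165 167 167 168 169 168 170 171 169 171 172 173 174 173
  177 180 177 174 170 168]
 [165 165 164 166 166 166 167 169 169 167 165 162 160 161 162 161 162 162
  164 162 157 150 143 138]
 [156 156 155 153 155 156 157 158 154 156 145 137 131 131 129 133 131 130
  130 125 121 116 109 112]
 [136 128 125 129 128 128 126 123 124 118 110 104  97  97  98  98  99  95
   95  94  92  88  90 100]
 [111 102  97  97  98  96  97  94  91  92  88  85  83  
[... 3753 characters left out ...]
 45  69  81 115 176]
 [ 86  62  88  88  73  88  90  95  92  67  53  41  52  69  66  80  79  60
   53  73  90 119 153]
 [ 80  73  97  83  71  76  83  92  87  89  93  93  96  92  93  97  89  72
   57  91 123 152 152]
 [ 95 140 147 133 113  57  70  85  88  91  88  88  90  86  88  81  64  51
   80 126 165 157 156]
 [106 179 169 169 162 111  67  56  66  72  84  86  85  74  58  42  61 113
  150 161 154 148 153]
 [107 169 164 163 168 165 134  86  76  72  52  61  61  57  77  87 122 172
  163 158 161 158 149]
 [156 169 159 163 164 165 171 165 142 138  96 108 119 115 136 175 164 165
  163 160 154 136 162]
 [194 162 157 156 161 161 159 165 167 171 170 173 170 156 148 162 164 158
  160 163 166 143 158]]
```

```bash
python3 - <<'E'
from h import *
T=np.load("top0.npz");S=np.load("side0.npz")
a=T["img"][190:218,206:234]; b=S["img"][242:274,240:272]
g=lambda i:cv2.resize(np.clip(i.astype(float)*1.6,0,255).astype(np.uint8),(400,400),interpolation=cv2.INTER_CUBIC)
cv2.imwrite("pics/knob.png",np.hstack([g(a),g(b)]))
k=np.array([.6288,.2831,0])
for z in(.087,.051): print(z,proj(T,k+[0,0,z]),proj(S,k+[0,0,z]))
for n,c in(("T",T),("S",S)): print(n,[ (proj(c,k+[dx,dy,.087])-proj(c,k+[0,0,.087])).round(2) for dx,dy in((.023,0),(0,.023))])
E
```

```text
0.087 [218.78317069 201.60740777] [255.95685575 253.1911995 ]
0.051 [220.15551284 203.60452425] [256.56116375 262.82449161]
T [array([ 0.18, -6.98]), array([-7.12, -0.03])]
S [array([-7.76, -1.13]), array([-2.28,  5.15])]
```

View pics/knob.png

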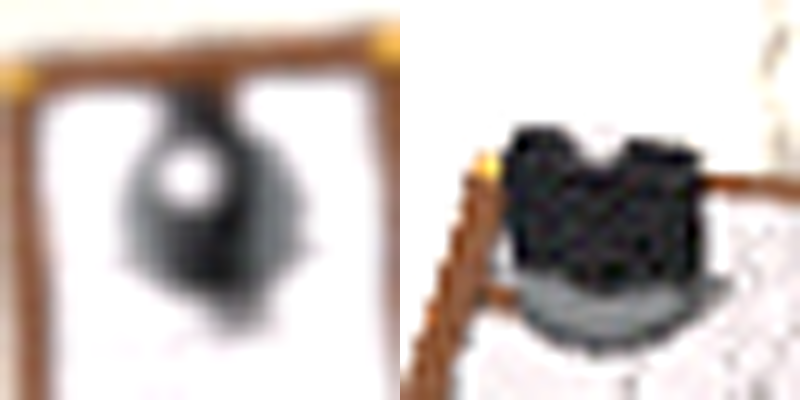

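```bash
python3 - <<'E'
from h import *
T=np.load("top0.npz");S=np.load("side0.npz")
for n,c,uv,z in(("jig",T,(160,213),.086),("jigS",S,(247,302),.086),("tumT",T,(303,267),.074),("tumS",S,(341,212),.074),("tinS?",S,(212,245),.07),("tinS2?",S,(235,168),.07),("tinT?",T,(426,181),.07),("tinT?",T,(130,211),.03),("juicerbase lower-left",T,(289,236),.0),("lower-right",T,(329,236),0),("boardcornersT",T,(348,227),.018),("",T,(428,235),.018),("",T,(424,285),.018),("",T,(344,276),.018)): print(n,onz(c,uv,z).round(3))
E
```

```text
jig [0.591 0.472 0.086]
jigS [0.598 0.472 0.086]
tumT [0.421 0.011 0.074]
tumS [0.426 0.014 0.074]
tinS? [0.773 0.256 0.07 ]
tinS2? [ 0.845 -0.185  0.07 ]
tinT? [ 0.704 -0.396  0.07 ]
tinT? [0.606 0.587 0.03 ]
juicerbase lower-left [0.528 0.054 0.   ]
lower-right [ 0.528 -0.082  0.   ]
boardcornersT [ 0.557 -0.144  0.018]
 [ 0.531 -0.411  0.018]
 [ 0.366 -0.389  0.018]
 [ 0.394 -0.127  0.018]
```

drive_tool(
  deltas=[
    [35,-23,0,0,0,2,60],
    [70,-46,0,0,0,4,60],
    [105,-69,0,0,0,6,60],
    [140,-92,0,0,0,8,60],
    [175,-115,0,0,0,10,60],
    [210,-138,0,0,0,12,60],
    [245,-161,0,0,0,14,60],
    [280,-184,0,0,0,16,60],
  ],
)

```text
clock: 0.77
position: [0.4793, 0.3813, 0.2308]
ee_rot: [[-0.998, 0.058, -0.001], [0.058, 0.998, -0.0], [0.001, -0.0, -1.0]]
force: [-0.1, 0.2, 0.5]
grip_width: 0.702
grip_force: 0.0
```

drive_tool(
  deltas=[
    [30,-20,0,0,0,0,50],
    [60,-40,0,0,0,0,50],
    [90,-60,0,0,0,0,50],
    [120,-79,-10,0,0,0,50],
    [149.5,-98,-30,0,0,0,50],
    [149.5,-98,-65,0,0,0,50],
    [149.5,-98,-100,0,0,0,50],
    [149.5,-98,-120,0,0,0,50],
  ],
)

```text
clock: 1.43
position: [0.6264, 0.2833, 0.1051]
ee_rot: [[-0.998, 0.061, -0.007], [0.061, 0.998, -0.003], [0.006, -0.003, -1.0]]
force: [-0.4, 0.1, -1.2]
grip_width: 0.586
grip_force: 0.0
```

```bash
python3 - <<'E'
from workcell import bot
import cv2,numpy as np
S=bot.capture("side")["img"][190:290,200:330];T=bot.capture("top")["img"][150:250,160:290]
cv2.imwrite("pics/pre.png",np.hstack([cv2.resize(x,(400,308),interpolation=cv2.INTER_CUBIC) for x in(T,S)]))
s=bot.get_state();print(s["position"],s["ee_rot"].round(3).tolist(),s["joint_pos"].round(2))
E
```

```text
[0.62485652 0.28345415 0.10401164] [[-0.998, 0.06, -0.011], [0.06, 0.998, -0.004], [0.01, -0.005, -1.0]] [ 0.38  0.34  1.17  0.    1.64 -1.13]
```

View pics/pre.png

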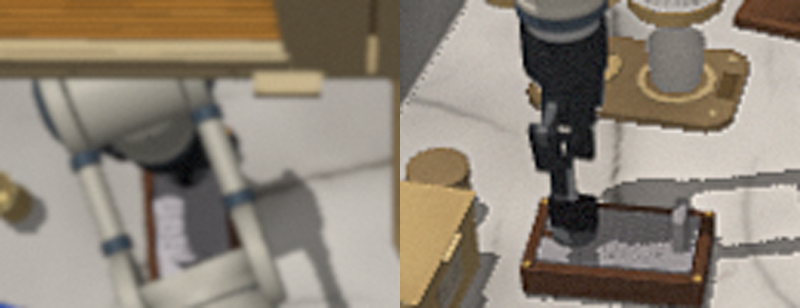

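The side view shows the fingers straddling the knob just above it, with the grater, tin and box clear. I'll let the arm settle.

drive_tool(
  deltas=[
    [0,0,0,0,0,0,50],
    [0,0,0,0,0,0,50],
  ],
)

```text
clock: 1.7
position: [0.6283, 0.2853, 0.1139]
ee_rot: [[-0.998, 0.059, 0.003], [0.059, 0.998, 0.001], [-0.003, 0.001, -1.0]]
force: [0.3, -0.3, 0.9]
grip_width: 0.579
grip_force: 0.0
```

drive_tool(
  deltas=[
    [0,-1,-8,0,0,0,50],
    [0,-1,-18,0,0,0,50],
    [0,-1,-28,0,0,0,50],
    [0,-1,-38,0,0,0,50],
    [0,-1,-47,0,0,0,50],
    [0,-1,-53,0,0,0,50],
    [0,-1,-53,0,0,0,50],
    [0,-1,-53,0,0,0,50],
  ],
)

```text
clock: 2.37
position: [0.6272, 0.2837, 0.0574]
ee_rot: [[-0.998, 0.06, -0.001], [0.06, 0.998, -0.001], [0.001, -0.001, -1.0]]
force: [-0.0, -0.7, 0.3]
grip_width: 0.585
grip_force: 0.0
```

drive_tool(
  deltas=[
    [0,0,0,0,0,0,40],
    [0,0,0,0,0,0,30],
    [0,0,0,0,0,0,24],
  ],
  force=20,
)

```text
clock: 2.62
position: [0.6279, 0.284, 0.0592]
ee_rot: [[-0.998, 0.06, 0.001], [0.06, 0.998, 0.001], [-0.001, 0.001, -1.0]]
force: [0.5, 0.3, -0.2]
grip_width: 0.284
grip_force: 0.0
```

drive_tool(
  deltas=[
    [0,0,0,0,0,0,20],
    [0,0,0,0,0,0,16],
    [0,0,0,0,0,0,12],
    [0,0,0,0,0,0,12],
    [0,0,0,0,0,0,12],
  ],
)

```text
clock: 3.03
position: [0.6278, 0.2838, 0.059]
ee_rot: [[-0.998, 0.06, 0.001], [0.06, 0.998, 0.0], [-0.001, 0.0, -1.0]]
force: [-0.2, -1.2, 3.6]
grip_width: 0.164
grip_force: 19.1
```

```bash
python3 - <<'E'
from workcell import bot
s=bot.get_state();print(s["position"],s["force"],s["moment"],s["grip_width"]*85.4,s["grip_force"])
E
```

```text
[0.62780797 0.28380626 0.0589809 ] [-0.18071443 -1.17321862  3.57021843] [-0.23561458  0.01688866  0.1014505 ] 14.016426681344925 19.089503288269043
```

drive_tool(
  deltas=[
    [0,0,0.3,0,0,-6,12],
    [0,0,0.6,0,0,-12,12],
    [0,0,0.9,0,0,-18,12],
    [0,0,1.1,0,0,-24,12],
    [0,0,1.4,0,0,-30,12],
    [0,0,1.7,0,0,-36,12],
    [0,0,1.9,0,0,-42,12],
    [0,0,2.2,0,0,-48,12],
  ],
  force=25,
)

```text
clock: 3.7
position: [0.6281, 0.2846, 0.0612]
ee_rot: [[-0.62, 0.785, 0.002], [0.785, 0.62, 0.002], [-0.0, 0.003, -1.0]]
force: [1.3, 0.9, 1.7]
grip_width: 0.156
grip_force: 23.9
```

```bash
cat > st.py <<'E'
from workcell import bot
import numpy as np
s=bot.get_state();y=s["ee_rot"][:,1];print(s["clock"],s["position"].round(4),"ydir",np.degrees(np.arctan2(y[1],y[0])).round(2),s["force"].round(1),s["moment"].round(3),round(s["grip_width"]*85.4,2),round(s["grip_force"],1),s["joint_pos"].round(2))
E
python3 st.py
```

```text
3.7 [0.6281 0.2846 0.0612] ydir 38.32 [1.3 0.9 1.7] [ 0.281 -0.343  0.116] 13.3 23.9 [ 0.38  0.36  1.23  0.    1.56 -0.29]
```

drive_tool(
  deltas=[
    [0,0,0.3,0,0,-6,12],
    [0,0,0.6,0,0,-12,12],
    [0,0,0.9,0,0,-18,12],
    [0,0,1.1,0,0,-24,12],
    [0,0,1.4,0,0,-30,12],
    [0,0,1.7,0,0,-36,12],
    [0,0,1.9,0,0,-42,12],
    [0,0,2.2,0,0,-48,12],
  ],
)

```text
clock: 4.37
position: [0.6289, 0.2848, 0.0635]
ee_rot: [[0.168, 0.986, 0.004], [0.986, -0.168, 0.002], [0.003, 0.004, -1.0]]
force: [5.0, 1.8, 1.1]
grip_width: 0.159
grip_force: 24.7
```

```bash
python3 st.py
```

```text
4.3667 [0.6289 0.2848 0.0635] ydir -9.69 [5.  1.8 1.1] [ 0.386 -0.87   0.129] 13.54 24.7 [0.38 0.36 1.22 0.   1.56 0.54]
```

drive_tool(
  deltas=[
    [0,0,0.2,0,0,-4,12],
    [0,0,0.4,0,0,-8,12],
    [0,0,0.6,0,0,-12,12],
    [0,0,0.8,0,0,-16,12],
    [0,0,0.9,0,0,-19,12],
    [0,0,0.9,0,0,-19,12],
  ],
)

```text
clock: 4.87
position: [0.6292, 0.2846, 0.0644]
ee_rot: [[0.478, 0.878, 0.005], [0.878, -0.478, 0.002], [0.004, 0.003, -1.0]]
force: [6.1, 1.6, -0.0]
grip_width: 0.158
grip_force: 24.3
```

```bash
python3 st.py
```

```text
4.8667 [0.6292 0.2846 0.0644] ydir -28.57 [ 6.1  1.6 -0. ] [ 0.293 -1.031  0.106] 13.48 24.3 [0.38 0.36 1.22 0.   1.56 0.87]
```

The sideways load has grown to 6 N, so the tool sits slightly off the knob axis. I'll ease it before going on.

drive_tool(
  deltas=[
    [0.7,0.2,0,0,0,0,12],
    [1.4,0.4,0,0,0,0,12],
    [1.4,0.4,0,0,0,0,12],
  ],
)

```text
clock: 5.12
position: [0.6294, 0.2846, 0.0643]
ee_rot: [[0.476, 0.88, 0.002], [0.88, -0.476, 0.001], [0.002, 0.001, -1.0]]
force: [2.1, 1.5, 2.5]
grip_width: 0.159
grip_force: 24.4
```

```bash
python3 st.py
```

```text
5.1167 [0.6294 0.2846 0.0643] ydir -28.41 [2.1 1.5 2.5] [ 0.266 -0.485  0.043] 13.62 24.4 [0.38 0.36 1.22 0.   1.56 0.87]
```

drive_tool(
  deltas=[
    [0.3,0.2,0.1,0,0,-2,12],
    [0.3,0.2,0.2,0,0,-4,12],
    [0.3,0.2,0.3,0,0,-6,12],
  ],
  force=20,
)

```text
clock: 5.37
position: [0.6296, 0.2846, 0.0645]
ee_rot: [[0.566, 0.824, 0.001], [0.824, -0.566, 0.0], [0.001, 0.001, -1.0]]
force: [2.6, 1.0, 3.0]
grip_width: 0.165
grip_force: 25.0
```

```bash
python3 st.py
```

```text
5.3667 [0.6296 0.2846 0.0645] ydir -34.5 [2.6 1.  3. ] [ 0.129 -0.436  0.155] 14.09 25.0 [ 0.38  0.36  1.22 -0.    1.56  0.98]
```

drive_tool(
  deltas=[
    [0,0,0.1,0,0,-1.5,12],
    [0,0,0.1,0,0,-3,12],
    [0,0,0.2,0,0,-4.5,12],
  ],
)

```text
clock: 5.62
position: [0.6296, 0.2846, 0.0648]
ee_rot: [[0.629, 0.777, 0.001], [0.777, -0.629, 0.0], [0.001, 0.001, -1.0]]
force: [1.8, 0.7, 3.3]
grip_width: 0.159
grip_force: 25.0
```

```bash
python3 st.py
```

```text
5.6167 [0.6296 0.2846 0.0648] ydir -38.98 [1.8 0.7 3.3] [ 0.104 -0.449  0.125] 13.57 25.0 [ 0.38  0.36  1.22 -0.    1.56  1.06]
```

drive_tool(
  deltas=[
    [0,0,0.1,0,0,-1.5,12],
    [0,0,0.2,0,0,-3,12],
    [0,0,0.2,0,0,-4.5,12],
  ],
)

```text
clock: 5.87
position: [0.6297, 0.2845, 0.0649]
ee_rot: [[0.688, 0.726, 0.001], [0.726, -0.688, 0.0], [0.001, 0.001, -1.0]]
force: [2.7, 0.4, 2.7]
grip_width: 0.161
grip_force: 25.0
```

```bash
python3 st.py
```

```text
5.8667 [0.6297 0.2845 0.0649] ydir -43.48 [2.7 0.4 2.7] [ 0.069 -0.374  0.158] 13.72 25.0 [ 0.38  0.36  1.22 -0.    1.56  1.13]
```

drive_tool(
  deltas=[
    [0,0,0.1,0,0,-1.5,12],
    [0,0,0.2,0,0,-3,12],
  ],
)

```text
clock: 6.03
position: [0.6297, 0.2845, 0.0651]
ee_rot: [[0.725, 0.689, 0.002], [0.689, -0.725, 0.0], [0.001, 0.001, -1.0]]
force: [3.3, -0.4, 2.9]
grip_width: 0.159
grip_force: 25.0
```

```bash
python3 st.py
```

```text
6.0333 [0.6297 0.2845 0.0651] ydir -46.48 [ 3.3 -0.4  2.9] [ 0.062 -0.48   0.152] 13.58 25.0 [ 0.38  0.36  1.22 -0.    1.56  1.19]
```

drive_tool(
  deltas=[
    [0,0,0.1,0,0,-1.5,12],
    [0,0,0.2,0,0,-3,12],
  ],
)

```text
clock: 6.2
position: [0.6297, 0.2844, 0.0653]
ee_rot: [[0.76, 0.65, 0.002], [0.65, -0.76, 0.0], [0.001, 0.001, -1.0]]
force: [3.0, -0.5, 2.0]
grip_width: 0.157
grip_force: 24.9
```

```bash
python3 st.py
```

```text
6.2 [0.6297 0.2844 0.0653] ydir -49.48 [ 3.  -0.5  2. ] [ 0.03  -0.541  0.128] 13.39 24.9 [ 0.38  0.36  1.21 -0.    1.56  1.24]
```

drive_tool(
  deltas=[
    [0,0,0.1,0,0,-1.5,12],
    [0,0,0.2,0,0,-3,12],
  ],
)

```text
clock: 6.37
position: [0.6298, 0.2844, 0.0654]
ee_rot: [[0.793, 0.609, 0.002], [0.609, -0.793, 0.0], [0.001, 0.001, -1.0]]
force: [3.4, 0.3, 2.8]
grip_width: 0.164
grip_force: 24.9
```

```bash
python3 st.py
```

```text
6.3667 [0.6298 0.2844 0.0654] ydir -52.48 [3.4 0.3 2.8] [ 0.028 -0.548  0.097] 13.99 24.9 [ 0.38  0.36  1.21 -0.    1.56  1.29]
```

139° so far, and still no stop felt (running moment about 0.13).

drive_tool(
  deltas=[
    [0.3,0,0.1,0,0,-1.5,12],
    [0.5,0,0.1,0,0,-3,12],
  ],
)

```text
clock: 6.53
position: [0.6299, 0.2843, 0.0655]
ee_rot: [[0.824, 0.567, 0.001], [0.567, -0.824, -0.0], [0.001, 0.0, -1.0]]
force: [1.3, 0.8, 3.9]
grip_width: 0.161
grip_force: 25.1
```

```bash
python3 st.py
```

```text
6.5333 [0.6299 0.2843 0.0655] ydir -55.48 [1.3 0.8 3.9] [-0.007 -0.146  0.139] 13.79 25.1 [ 0.37  0.36  1.21 -0.    1.57  1.34]
```

drive_tool(
  deltas=[
    [0,0,0.1,0,0,-1.5,12],
    [0,0,0.1,0,0,-3,12],
  ],
)

```text
clock: 6.7
position: [0.6299, 0.2843, 0.0655]
ee_rot: [[0.852, 0.523, 0.001], [0.523, -0.852, -0.0], [0.001, 0.0, -1.0]]
force: [2.3, -0.5, 3.2]
grip_width: 0.163
grip_force: 33.7
```

```bash
python3 st.py
```

```text
6.7 [0.6299 0.2843 0.0655] ydir -58.45 [ 2.3 -0.5  3.2] [-0.037 -0.33   0.657] 13.93 33.7 [ 0.37  0.36  1.21 -0.    1.57  1.4 ]
```

The moment jumped to 0.66, so that is the stop. I'll relieve the twist, then open.

drive_tool(
  deltas=[
    [0,0,0,0,0,1.2,12],
  ],
)

```text
clock: 6.78
position: [0.6299, 0.2843, 0.0655]
ee_rot: [[0.841, 0.542, 0.001], [0.542, -0.841, -0.0], [0.001, 0.001, -1.0]]
force: [1.9, -0.8, 3.0]
grip_width: 0.159
grip_force: 28.5
```

```bash
python3 st.py
```

```text
6.7833 [0.6299 0.2843 0.0655] ydir -57.2 [ 1.9 -0.8  3. ] [-0.084 -0.338  0.398] 13.61 28.5 [ 0.38  0.36  1.21 -0.    1.57  1.37]
```

drive_tool(
  deltas=[
    [0,0,0,0,0,0.8,12],
    [0,0,0,0,0,0.8,30],
    [0,0,0,0,0,0.8,45],
    [0,0,0,0,0,0.8,45],
    [0,0,15,0,0,0.8,45],
    [0,0,40,0,0,0.8,45],
    [0,0,65,0,0,0.8,45],
    [0,0,80,0,0,0.8,45],
  ],
)

```text
clock: 7.45
position: [0.6298, 0.2847, 0.1475]
ee_rot: [[0.833, 0.553, 0.001], [0.553, -0.833, 0.001], [0.002, 0.0, -1.0]]
force: [0.5, 0.1, 1.1]
grip_width: 0.527
grip_force: 0.0
```

```bash
python3 st.py
```

```text
7.45 [0.6298 0.2847 0.1475] ydir -56.4 [0.5 0.1 1.1] [-0.014  0.006 -0.023] 45.0 0.0 [0.38 0.34 1.1  0.   1.7  1.36]
```

drive_tool(
  deltas=[
    [-29,-2,5,0,0,7,50],
    [-58,-4,10,0,0,14,50],
    [-87,-6,15,0,0,21,50],
    [-116,-8,20,0,0,28,50],
    [-145,-10,25,0,0,35,50],
    [-174,-11,30,0,0,42,50],
    [-203,-13,30,0,0,49,50],
    [-230,-15,30,0,0,56,50],
  ],
)

```text
clock: 8.12
position: [0.3979, 0.2692, 0.1749]
ee_rot: [[0.001, 1.0, -0.001], [1.0, -0.001, 0.0], [0.0, -0.001, -1.0]]
force: [0.1, -0.4, 0.2]
grip_width: 0.588
grip_force: 0.0
```

```bash
python3 st.py; python3 - <<'E'
from workcell import bot
from h import *
T=bot.capture("top");S=bot.capture("side"); np.savez("top1.npz",**T);np.savez("side1.npz",**S)
a=T["img"][182:256,190:260]; b=S["img"][232:302,225:315]
a=cv2.resize(a,None,fx=5,fy=5,interpolation=cv2.INTER_CUBIC); b=cv2.resize(b,None,fx=5,fy=5,interpolation=cv2.INTER_CUBIC)
o=np.zeros((370,800,3),np.uint8); o[:370,:350]=a; o[:350,350:800]=b; cv2.imwrite("pics/crop1.png",o)
f=lambda p:np.clip(p[...,1]-80,0,None)*(p[...,2]-p[...,0]>70)
tp=[(190+x/5,182+y/5) for x,y in((86,68),(218,55),(101,302),(236,290))]
sp=[(225+(x-350)/5,232+y/5) for x,y in((460,117),(728,138),(431,217),(708,242))]
for n,c,ps in(("top",T,tp),("side",S,sp)):
    P=np.array([onz(c,refine(c["img"],p,2,f),.039) for p in ps]); print(n,P.round(4).tolist(),"centre",P.mean(0).round(4))
E
```

```text
8.1167 [0.3979 0.2692 0.1749] ydir -0.05 [ 0.1 -0.4  0.2] [ 0.012 -0.013  0.009] 50.25 0.0 [ 0.52 -0.24  1.64  0.    1.74  0.52]
top [[0.6601, 0.3315, 0.039], [0.6686, 0.2421, 0.039], [nan, nan, nan], [0.511, 0.2269, 0.039]] centre [nan nan nan]
side [[0.6718, 0.2423, 0.039], [0.5142, 0.2259, 0.039], [0.6625, 0.3313, 0.039], [0.5049, 0.3149, 0.039]] centre [0.5884 0.2786 0.039 ]h.py:13: RuntimeWarning: invalid value encountered in divide
  ys,xs=np.mgrid[v-r:v+r+1,u-r:u+r+1]; return np.array([(w*xs).sum(),(w*ys).sum()])/w.sum()
```

View pics/crop1.png

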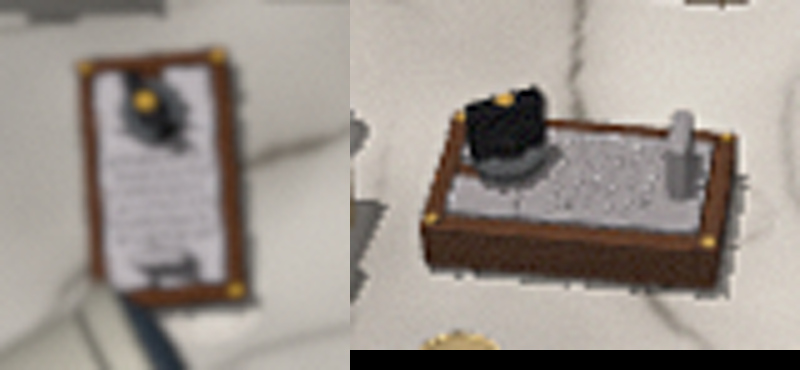

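The grater has not moved: the studs are in the same place. The knob is raised and its cap now shows gold. Next, the tab.

drive_tool(
  deltas=[
    [25,1,0,0,0,2,50],
    [55,2,0,0,0,4,50],
    [85,3,0,0,0,5.7,50],
    [110,4,0,0,0,5.7,50],
    [126,5,-5,0,0,5.7,50],
    [132,5,-20,0,0,5.7,50],
    [132,5,-40,0,0,5.7,50],
    [132,5,-60,0,0,5.7,50],
  ],
)

```text
clock: 8.88
position: [0.533, 0.2742, 0.1138]
ee_rot: [[-0.089, 0.996, -0.0], [0.996, 0.089, -0.0], [-0.0, -0.0, -1.0]]
force: [-0.1, -0.2, 0.5]
grip_width: 0.585
grip_force: 0.0
```

drive_tool(
  deltas=[
    [0,0,-10,0,0,0,50],
    [0,0,-20,0,0,0,50],
    [0,0,-20,0,0,0,50],
    [0,0,-20,0,0,0,50],
  ],
)

```text
clock: 9.22
position: [0.5317, 0.2744, 0.095]
ee_rot: [[-0.092, 0.996, -0.0], [0.996, 0.092, -0.0], [-0.0, -0.001, -1.0]]
force: [0.0, -0.0, 0.5]
grip_width: 0.583
grip_force: 0.0
```

```bash
python3 st.py
```

```text
9.2167 [0.5317 0.2744 0.095 ] ydir 5.26 [ 0.  -0.   0.5] [-0.023  0.004 -0.035] 49.83 0.0 [0.42 0.1  1.46 0.   1.58 0.33]
```

drive_tool(
  deltas=[
    [-1,0,-9,0,0,0.3,50],
    [-1,0,-18,0,0,0.3,45],
    [-1,0,-27,0,0,0.3,40],
    [-1,0,-36,0,0,0.3,35],
    [-1,0,-43,0,0,0.3,30],
    [-1,0,-47,0,0,0.3,26],
    [-1,0,-47,0,0,0.3,24],
    [-1,0,-47,0,0,0.3,22],
  ],
)

```text
clock: 9.88
position: [0.5306, 0.2744, 0.0478]
ee_rot: [[-0.097, 0.995, -0.0], [0.995, 0.097, -0.0], [-0.0, -0.0, -1.0]]
force: [0.5, -0.8, 1.0]
grip_width: 0.262
grip_force: 0.0
```

drive_tool(
  deltas=[
    [0,0,0,0,0,0,18],
    [0,0,0,0,0,0,15],
    [0,0,0,0,0,0,12],
    [0,0,0,0,0,0,8],
    [0,0,0,0,0,0,8],
  ],
  force=20,
)

```text
clock: 10.3
position: [0.5307, 0.2746, 0.0488]
ee_rot: [[-0.097, 0.995, 0.0], [0.995, 0.097, 0.0], [0.0, 0.0, -1.0]]
force: [-1.8, -1.0, 4.0]
grip_width: 0.142
grip_force: 20.2
```

```bash
python3 st.py
```

```text
10.3 [0.5307 0.2746 0.0488] ydir 5.59 [-1.8 -1.   4. ] [-0.087  0.455  0.058] 12.1 20.2 [0.42 0.13 1.52 0.   1.5  0.32]
```

drive_tool(
  deltas=[
    [0,0,0,0,0,0,8],
    [0,0,0,0,0,0,8],
    [0,0,1.5,0,0,0,8],
    [0,0,3,0,0,0,8],
    [0,0,4.5,0,0,0,8],
    [0,0,6,0,0,0,8],
    [0,0,6,0,0,0,8],
    [0,0,6,0,0,0,8],
  ],
  force=70,
)

```text
clock: 10.97
position: [0.5307, 0.2744, 0.0539]
ee_rot: [[-0.097, 0.995, -0.0], [0.995, 0.097, -0.0], [-0.0, -0.0, -1.0]]
force: [0.0, 0.8, -2.1]
grip_width: 0.126
grip_force: 68.1
```

```bash
python3 st.py
```

```text
10.9667 [0.5307 0.2744 0.0539] ydir 5.58 [ 0.   0.8 -2.1] [-0.002  0.126 -0.035] 10.76 68.1 [ 0.42  0.12  1.51 -0.    1.51  0.32]
```

Force −2.1 N and moment 0.126 N m match the plate's full weight, so it hangs free. I'll raise it a touch and start drawing.

drive_tool(
  deltas=[
    [0,0,0.7,0,0,0,8],
    [-1,-0.1,0.7,0,0,0,8],
    [-3,-0.3,0.7,0,0,0,8],
    [-5,-0.5,0.7,0,0,0,8],
    [-7,-0.7,0.7,0,0,0,8],
    [-7,-0.7,0.7,0,0,0,8],
  ],
)

```text
clock: 11.47
position: [0.5232, 0.2737, 0.0548]
ee_rot: [[-0.097, 0.995, -0.0], [0.995, 0.097, 0.0], [0.0, -0.0, -1.0]]
force: [-0.6, -0.1, -2.9]
grip_width: 0.129
grip_force: 68.1
```

```bash
python3 st.py
```

```text
11.4667 [0.5232 0.2737 0.0548] ydir 5.59 [-0.6 -0.1 -2.9] [-0.021  0.106  0.016] 11.02 68.1 [0.42 0.1  1.53 0.   1.51 0.33]
```

Free, and past the rim. I'll draw the rest.

drive_tool(
  deltas=[
    [-4,-0.4,0,0,0,0,8],
    [-10,-1,0,0,0,0,8],
    [-17,-1.7,0,0,0,0,8],
    [-25,-2.5,0,0,0,0,8],
    [-33,-3.3,0,0,0,0,8],
    [-41,-4.1,0,0,0,0,8],
    [-49,-4.9,0,0,0,0,8],
    [-55,-5.5,0,0,0,0,8],
  ],
)

```text
clock: 12.13
position: [0.4676, 0.2682, 0.0548]
ee_rot: [[-0.098, 0.995, -0.0], [0.995, 0.098, 0.0], [0.0, -0.0, -1.0]]
force: [-0.2, -0.6, -1.7]
grip_width: 0.124
grip_force: 68.2
```

drive_tool(
  deltas=[
    [-3,-0.3,0,0,0,0,8],
    [-7,-0.7,0,0,0,0,8],
    [-7,-0.7,0,0,0,0,8],
  ],
)

```text
clock: 12.38
position: [0.4612, 0.2675, 0.0549]
ee_rot: [[-0.098, 0.995, -0.0], [0.995, 0.098, 0.0], [0.0, -0.0, -1.0]]
force: [-0.6, -0.5, -2.7]
grip_width: 0.129
grip_force: 68.3
```

```bash
python3 st.py; python3 - <<'E'
from workcell import bot
from h import *
b=bot.capture("side")["img"][222:312,215:335]
cv2.imwrite("pics/drawn.png",cv2.resize(b,None,fx=5,fy=5,interpolation=cv2.INTER_CUBIC))
E
```

```text
12.3833 [0.4612 0.2675 0.0549] ydir 5.6 [-0.6 -0.5 -2.7] [0.    0.077 0.015] 11.01 68.3 [ 0.46 -0.05  1.69  0.    1.5   0.36]
```

View pics/drawn.png

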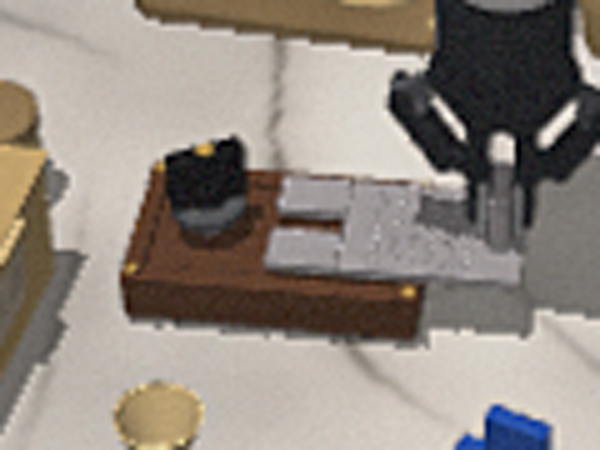

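The side view shows the plate clear of the post and knob, lying level, with the grater still in place. Now I'll lift and swing.

drive_tool(
  deltas=[
    [0,0,5,0,0,0,8],
    [0,0,15,0,0,0,8],
    [0,0,30,0,0,0,8],
    [0,0,45,0,0,0,8],
    [-4,0,60,0,0,3,8],
    [-12,0,75,0,0,8,8],
    [-24,0,90,0,0,14,8],
    [-36,0,100,0,0,20,8],
  ],
)

```text
clock: 13.1
position: [0.4262, 0.2677, 0.1577]
ee_rot: [[-0.436, 0.9, 0.003], [0.9, 0.436, 0.001], [0.0, 0.003, -1.0]]
force: [-0.4, 0.6, -2.4]
grip_width: 0.13
grip_force: 68.3
```

drive_tool(
  deltas=[
    [-6,-10,3,0,0,6,8],
    [-12,-22,5,0,0,12,8],
    [-18,-36,5,0,0,18,8],
    [-24,-52,5,0,0,24,8],
    [-26,-70,5,0,0,30,8],
    [-27,-88,5,0,0,36,8],
    [-27,-106,5,0,0,42,8],
    [-27,-124,5,0,0,48,8],
  ],
)

```text
clock: 13.77
position: [0.3989, 0.1427, 0.1612]
ee_rot: [[-0.961, 0.277, 0.002], [0.277, 0.961, 0.0], [-0.002, 0.001, -1.0]]
force: [1.0, -0.4, -2.9]
grip_width: 0.129
grip_force: 68.3
```

```bash
python3 st.py
```

```text
13.7667 [0.3989 0.1427 0.1612] ydir 73.89 [ 1.  -0.4 -2.9] [-0.117  0.045 -0.043] 11.06 68.3 [ 0.26 -0.4   1.8  -0.    1.74 -1.03]
```

drive_tool(
  deltas=[
    [0,-22,0,0,0,3,8],
    [0,-48,0,0,0,6,8],
    [0,-74,0,0,0,9,8],
    [0,-100,0,0,0,10,8],
    [0,-126,0,0,0,10,8],
    [0,-152,0,0,0,10,8],
    [0,-178,0,0,0,10,8],
    [0,-204,0,0,0,10,8],
  ],
)

```text
clock: 14.43
position: [0.3989, -0.062, 0.1613]
ee_rot: [[-0.994, 0.112, 0.002], [0.112, 0.994, -0.001], [-0.002, -0.0, -1.0]]
force: [0.2, -0.6, -2.2]
grip_width: 0.129
grip_force: 68.3
```

drive_tool(
  deltas=[
    [0,-30,0,0,0,0,8],
    [0,-60,0,0,0,0,8],
    [2,-92,0,0,0,0,8],
    [10,-124,0,0,0,0,8],
    [20,-156,0,0,0,0,8],
    [30,-188,0,0,0,0,8],
    [40,-216,0,0,0,0,8],
    [48,-238,0,0,0,0,8],
  ],
)

```text
clock: 15.1
position: [0.4472, -0.3014, 0.1608]
ee_rot: [[-0.994, 0.113, 0.001], [0.113, 0.994, -0.002], [-0.001, -0.001, -1.0]]
force: [0.4, 0.4, -2.2]
grip_width: 0.128
grip_force: 68.4
```

drive_tool(
  deltas=[
    [4,-13,0,0,0,0,8],
    [8,-25,0,0,0,0,8],
    [8,-25,-15,0,0,0,8],
    [8,-25,-30,0,0,0,8],
    [8,-25,-45,0,0,0,8],
    [8,-25,-60,0,0,0,8],
    [8,-25,-60,0,0,0,8],
    [8,-25,-60,0,0,0,8],
  ],
)

```text
clock: 15.77
position: [0.4545, -0.3235, 0.0998]
ee_rot: [[-0.994, 0.112, -0.001], [0.112, 0.994, 0.001], [0.001, 0.0, -1.0]]
force: [-0.0, 0.5, -1.9]
grip_width: 0.126
grip_force: 68.5
```

```bash
python3 st.py; python3 - <<'E'
from workcell import bot
from h import *
T=bot.capture("top")["img"][180:310,270:460];S=bot.capture("side")["img"][130:260,270:460]
cv2.imwrite("pics/board.png",np.hstack([cv2.resize(x,(400,274),interpolation=cv2.INTER_CUBIC) for x in(T,S)]))
E
```

```text
15.7667 [ 0.4545 -0.3235  0.0998] ydir 83.58 [-0.   0.5 -1.9] [-0.114 -0.032 -0.005] 10.79 68.5 [-0.68 -0.01  1.56 -0.    1.59 -2.14]
```

View pics/board.png

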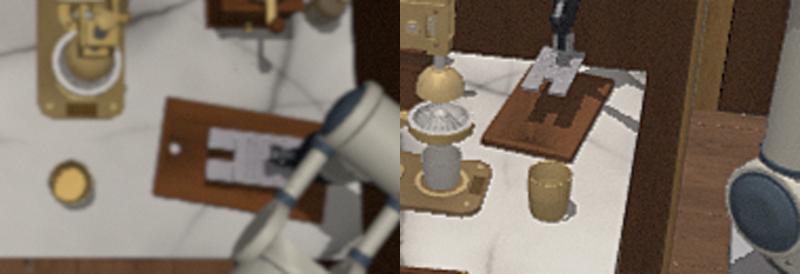

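The plate hangs centred over the board (top view about (265,155) in the crop), with everything else untouched. Lowering.

drive_tool(
  deltas=[
    [0,0,-10,0,0,0,8],
    [0,0,-22,0,0,0,8],
    [0,0,-34,0,0,0,8],
    [0,0,-46,0,0,0,8],
    [0,0,-55,0,0,0,8],
    [0,0,-60,0,0,0,8],
    [0,0,-62,0,0,0,8],
    [0,0,-62,0,0,0,8],
  ],
)

```text
clock: 16.53
position: [0.4544, -0.3232, 0.037]
ee_rot: [[-0.994, 0.112, -0.001], [0.112, 0.994, 0.001], [0.001, 0.001, -1.0]]
force: [0.3, -0.1, -2.6]
grip_width: 0.126
grip_force: 68.4
```

drive_tool(
  deltas=[
    [0,0,-1,0,0,0,8],
    [0,0,-2,0,0,0,8],
    [0,0,-3,0,0,0,8],
    [0,0,-3,0,0,0,8],
  ],
)

```text
clock: 16.87
position: [0.4548, -0.3236, 0.035]
ee_rot: [[-0.994, 0.112, 0.0], [0.112, 0.994, -0.0], [-0.0, -0.0, -1.0]]
force: [-0.6, -0.3, -2.9]
grip_width: 0.128
grip_force: 68.4
```

```bash
python3 st.py
```

```text
16.8667 [ 0.4548 -0.3236  0.035 ] ydir 83.59 [-0.6 -0.3 -2.9] [-0.141  0.011 -0.011] 10.97 68.4 [-0.68  0.03  1.64  0.    1.47 -2.14]
```

drive_tool(
  deltas=[
    [0,0,-0.7,0,0,0,8],
    [0,0,-1.4,0,0,0,8],
    [0,0,-1.4,0,0,0,8],
  ],
)

```text
clock: 17.12
position: [0.4547, -0.3234, 0.0333]
ee_rot: [[-0.994, 0.112, -0.0], [0.112, 0.994, 0.0], [0.0, 0.0, -1.0]]
force: [-0.8, -0.1, -1.4]
grip_width: 0.135
grip_force: 68.4
```

```bash
python3 st.py
```

```text
17.1167 [ 0.4547 -0.3234  0.0333] ydir 83.59 [-0.8 -0.1 -1.4] [-0.064  0.074 -0.053] 11.51 68.4 [-0.68  0.03  1.65  0.    1.46 -2.14]
```

drive_tool(
  deltas=[
    [0,0,-0.4,0,0,0,8],
    [0,0,-0.8,0,0,0,8],
    [0,0,-0.8,0,0,0,8],
  ],
)

```text
clock: 17.37
position: [0.4547, -0.3235, 0.0329]
ee_rot: [[-0.994, 0.112, 0.0], [0.112, 0.994, -0.0], [-0.0, -0.0, -1.0]]
force: [-0.8, 1.8, -0.4]
grip_width: 0.127
grip_force: 69.0
```

```bash
python3 st.py
```

```text
17.3667 [ 0.4547 -0.3235  0.0329] ydir 83.59 [-0.8  1.8 -0.4] [ 0.025  0.178 -0.007] 10.88 69.0 [-0.68  0.03  1.65 -0.    1.46 -2.14]
```

drive_tool(
  deltas=[
    [0,0,-0.5,0,0,0,8],
    [0,0,-0.5,0,0,0,8],
    [0,0,-0.5,0,0,0,8],
  ],
  force=20,
)

```text
clock: 17.62
position: [0.4547, -0.3235, 0.0329]
ee_rot: [[-0.994, 0.112, 0.0], [0.112, 0.994, -0.0], [-0.0, -0.0, -1.0]]
force: [-2.8, 2.7, 5.9]
grip_width: 0.127
grip_force: 69.6
```

```bash
python3 st.py
```

```text
17.6167 [ 0.4547 -0.3235  0.0329] ydir 83.59 [-2.8  2.7  5.9] [0.387 0.533 0.031] 10.88 69.6 [-0.68  0.03  1.65 -0.    1.46 -2.14]
```

drive_tool(
  deltas=[
    [0,0,0,0,0,0,13],
    [0,0,0,0,0,0,16],
    [0,0,0,0,0,0,22],
    [0,0,0,0,0,0,30],
    [0,0,0,0,0,0,36],
    [0,0,0,0,0,0,36],
  ],
)

```text
clock: 18.12
position: [0.4547, -0.3234, 0.0319]
ee_rot: [[-0.994, 0.112, -0.0], [0.112, 0.994, 0.0], [0.0, 0.0, -1.0]]
force: [-0.5, -0.5, -1.1]
grip_width: 0.417
grip_force: 0.0
```

drive_tool(
  deltas=[
    [0,0,6,0,0,0,36],
    [0,0,16,0,0,0,36],
    [0,0,30,0,0,0,36],
    [0,0,50,0,0,0,36],
    [0,0,75,0,0,0,36],
    [0,0,100,0,0,0,36],
    [0,0,125,0,0,0,36],
    [0,0,140,0,0,0,36],
  ],
)

```text
clock: 18.78
position: [0.4554, -0.324, 0.1769]
ee_rot: [[-0.994, 0.112, 0.004], [0.112, 0.994, -0.003], [-0.004, -0.003, -1.0]]
force: [-1.2, -0.2, 0.1]
grip_width: 0.42
grip_force: 0.0
```

```bash
python3 st.py; python3 - <<'E'
from workcell import bot
from h import *
Ti=bot.capture("top");Si=bot.capture("side");np.savez("side2.npz",**Si)
T=Ti["img"][150:310,100:460];S=Si["img"][130:350,180:420]
cv2.imwrite("pics/end.png",np.hstack([cv2.resize(T,(400,178)),np.zeros((178,0,3),np.uint8)]) if 0 else np.vstack([np.hstack([cv2.resize(T,(400,178),interpolation=cv2.INTER_CUBIC),np.zeros((178,0,3),np.uint8)]),cv2.resize(S,(400,367),interpolation=cv2.INTER_CUBIC)]))
f=lambda p:np.clip(p[...,1]-80,0,None)*(p[...,2]-p[...,0]>70)
sp=[(225+(x-350)/5,232+y/5) for x,y in((460,117),(728,138),(431,217),(708,242))]
P=np.array([onz(Si,refine(Si["img"],p,2,f),.039) for p in sp]); print(P.round(4).tolist(),P.mean(0).round(4))
E
```

```text
18.7833 [ 0.4554 -0.324   0.1769] ydir 83.59 [-1.2 -0.2  0.1] [-0.02   0.034  0.01 ] 35.84 0.0 [-0.68 -0.03  1.45 -0.    1.72 -2.14]
[[0.6718, 0.2423, 0.039], [0.5143, 0.2259, 0.039], [0.6625, 0.331, 0.039], [0.505, 0.3151, 0.039]] [0.5884 0.2786 0.039 ]
```

View pics/end.png

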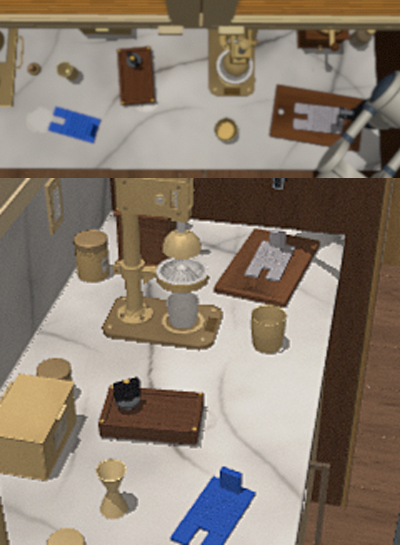

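The plate lies flat on the board (side crop about (268,255)). The knob is still up, the grater's studs have not moved, and the bystanders are in place. The gripper is clear, so I'm handing in.

```bash
python3 -c "
from workcell import bot
print(bot.job_done())"
```

```text
the job is handed in; nothing more can be done
None
```

The job is handed in (result not shown to me): the knob was turned clockwise to its upper stop and left up, the plate lies flat on the board, and the last pictures show the grater and bystanders unmoved, though the moment briefly read 0.66 N m at the stop.

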